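# Set the rivets of the cap hangers in the hand press

### The arm

A 6-joint arm with a two-finger parallel gripper is mounted at the origin on a cart in front of the work surface, level with it; the furniture and walls round the work are solid. World frame = base frame: x ahead of the robot, y to its left, z up, the work surface at z = 0. Lengths are in m, angles in rad, forces in N, time in s.
With the tool pointing down it reaches from about 0.375 to 0.925 m from the base axis. Payload 5.7 kg.
Tool frame: the origin (TCP) lies midway between the tips of the shut fingers; the grasp point (between the pads) lies 19 mm behind it; z points along the fingers, x is the direction in which the jaws open and shut, and the axes are right-handed (so a half turn about z gives the same grasp; the last joint's range is limited). The gripper opens to 88 mm and grips with 3 to 60 N. Pads are 20 mm wide; open, the fingers measure 115 mm over their backs; the gripper's body (75 mm by 178 mm) begins 61 mm behind the grasp point.
Start: joints at [1.215, 0.359, 1.51, -0, 1.272, -0.115], TCP at [0.143, 0.583, 0.223] pointing down, gripper open.
Joint ranges: [-2.97, 2.97], [-1.01, 2.36], [0.21, 2.38], [-0.96, 4.11], [0.2, 2.71], [-2.98, 2.98]. Speed limits (rad/s): [2.39, 2.39, 3.14, 3.14, 3.14, 3.14].

### API

Orientations are given as a unit quaternion [x, y, z, w].
In Python, from bench import move_ptp, servo_line, goto_joints, move_gripper, sleep, inverse_kinematics, capture, PlanningError, close_job, spot_in, silhouettes, current_clock, current_joint_pos, current_qvel, current_joint_torque, current_position, current_orientation, current_force, current_torque, current_finger_gap gives the robot as it stands. Calls block until the motion is done:
- move_ptp(position, orientation): joint-space move of the TCP to a pose.
- servo_line(position, orientation=None, rate=0.15, contact_N=None): straight line of the TCP; orientation=None keeps the orientation; rate is the mean speed in m/s. With contact_N (N) it stops when the force on the tool has changed by that much, and returns True; else False.
- goto_joints(angles): joint-space move.
- move_gripper(opening): finger opening in m; the grip force is fixed at half the most; returns when the fingers have stopped.
- sleep(seconds).
- inverse_kinematics(position, orientation): joint angles nearest the present ones, or None.
- capture(name): name is "side" or "top"; returns a dict with "image" (400x640x3 uint8, blue, green, red), "range_z" (400x640 float32, m along the optical axis (not along the pixel's ray), 0 where there is no reading), "intrinsics" (3x3 intrinsics, pixels), "k1" (the pictures are not rectified: a ray, as slopes to the right and down, at radius r is drawn at 1 + k1 r^2 times it, then the intrinsics apply), "R" (3x3) and "t" (3): a world point X has camera coordinates R X + t. Camera axes: x right, y down, z forward; pixel columns grow to the right and rows downward; lengths in m; the calibration is good to about 2 mm. A picture is of the moment at which its call begins.
A pose or a line that the arm cannot do raises PlanningError and nothing moves.
- close_job(): hands the job in, once; it reports no verdict.
Trained networks look in the newest picture that a camera, given by its name, has taken for a name from the list of things; names that differ only in an ending like _2 or _b are one class to them, and where a whole thing is asked for, a point or a joint stands for the part that bears it (a point fixed in the world has none). Each returns a list of dicts, best first, with "conf" (0 to 1); they miss things now and then, are a little off and sometimes report something else, mostly with a low value. They report only what shows in the picture. A call takes as long as a camera call.
- spot_in(camera, query): "xy" ([column, row] in pixels, amid what is visible of it).
- silhouettes(camera, query): "region" (400x640 bool, what is visible of it) and "xy" ([column, row] in pixels, amid what is visible of it).
Readings, each from a call of its own:
- current_clock(): time.
- current_joint_pos(): joint angles.
- current_qvel(): joint speeds.
- current_joint_torque(): joint torques, N m.
- current_position(): TCP position.
- current_orientation(): TCP orientation.
- current_force(): force on the tool from outside, world axes, zero at the start.
- current_torque(): the same for the moment, N m.
- current_finger_gap(): finger opening in m.
Only numpy, scipy, OpenCV 4.12 (cv2) and the standard library are available. Lean on these libraries where they do the work, as an engineer would, in place of code of your own. Each camera call takes 0.05 s, during which the arm holds its last target. There are 200 camera calls.

### The job

Set the rivet of every cap hanger on the table: slide the hanger along the channel under the head of the green press until it meets the end stop, and squeeze the two handles together until the pin resists, gives and is flush, then let them open. Draw each finished hanger out and lay it flat in the blue tray, tab upwards, wholly inside; push the pins only with the press and leave the tape measure, tin and pliers where they are.

Things in the scene. Friction and masses are not known exactly. Their poses are not given: they have to be found in the camera images.
- press_bed (a point): Fixed green two-handled press, steel base 172 x 82 mm, 81 mm high. This point is on the guide channel's floor, 8 mm above the table, exactly below the ram. x runs along the channel, into the press (mouth at -x); z up. The channel is 31 mm wide inside, walls 10 mm high. An end stop at x = +18.5 mm halts the strap's front end, so that the rivet is then under the ram.
- press_mouth (a point): Middle of the outer end of the channel's mouth, on its floor, 118 mm before the ram. The mouth is flared: 46 mm wide here, narrowing to 31 mm at 72 mm before the ram. Axes as press_bed. All in front of the head is open above.
- press_foot (a point): Underside of the steel ram foot (16 mm across) with the press open, 24 mm above the channel floor; it comes down 11 mm. The head overhangs the channel 27 mm to either side (x) of the ram, its underside 28 mm above the channel floor. Axes as press_bed. This point stays when the ram moves.
- press_grip (a point): Midway between the two rubber-sleeved handles, 62 mm above the table, 145 mm from the ram on the press's -y side (axes as press_bed). Round level bars 16 mm thick, roughly along y; here about 64 mm over their outsides when open, 35 mm closed. Place a finger outside each and close along x.
- press_handle_a (a joint): Angle of the handles (geared, both alike): 0 open, 0.131 rad closed. They spring open. Each takes about 2 to 4 N when empty; on a proud pin it climbs to a peak of about 6 N at about 0.065 rad, then gives. The ram sinks 0.85 mm per 0.01 rad, meets a proud pin at about 0.045 rad and has it flush by 0.12.
- tray_in (a point): Blue open tray, fixed, 180 mm (its x) x 160 mm (its y) outside, 25 mm high, walls 5 mm. This point is the centre of its inner floor.
- tape_measure: Yellow tape measure, 66x76x34 mm, a bystander; origin under its centre.
- bolt_tin: Grey tin, 60 mm across, 45 mm high, a bystander; origin under its centre.
- pliers_red: Red-handled pliers lying on the table, 56x170x14 mm, a bystander; origin under their centre.
- hanger1_tab (a point): Cap hanger (may be absent), loose, 220 g: black strap 120 x 28 mm, 12 mm thick, lying flat, with an upright tab near its rear, 34 mm long (x), 12 mm thick (y), top 58 mm above the strap's underside. This point is in the tab 38 mm above that underside; x points along the strap to the rivet 84 mm ahead, z up. Strap ends: 102 mm ahead, 18 mm behind.
- hanger1_rivet (a point): Middle of that hanger's white rivet head (19 mm across), on its top face, 14 mm above the strap's underside. The orange centre pin (9 mm across) stands 6 mm above this face until set; same axes as the tab.
- hanger1_pin (a joint): How far that pin is pushed in: 0 proud, 0.006 m flush. It resists with a peak of about 10 N after 1 to 1.5 mm, then gives beyond 3 mm; let go before that it may spring back. Once home it stays.
- hanger2_tab (a point): Cap hanger (may be absent), loose, 220 g: black strap 120 x 28 mm, 12 mm thick, lying flat, with an upright tab near its rear, 34 mm long (x), 12 mm thick (y), top 58 mm above the strap's underside. This point is in the tab 38 mm above that underside; x points along the strap to the rivet 84 mm ahead, z up. Strap ends: 102 mm ahead, 18 mm behind.
- hanger2_rivet (a point): Middle of that hanger's white rivet head (19 mm across), on its top face, 14 mm above the strap's underside. The orange centre pin (9 mm across) stands 6 mm above this face until set; same axes as the tab.
- hanger2_pin (a joint): How far that pin is pushed in: 0 proud, 0.006 m flush. It resists with a peak of about 10 N after 1 to 1.5 mm, then gives beyond 3 mm; let go before that it may spring back. Once home it stays.
- hanger3_tab (a point): Cap hanger (may be absent), loose, 220 g: black strap 120 x 28 mm, 12 mm thick, lying flat, with an upright tab near its rear, 34 mm long (x), 12 mm thick (y), top 58 mm above the strap's underside. This point is in the tab 38 mm above that underside; x points along the strap to the rivet 84 mm ahead, z up. Strap ends: 102 mm ahead, 18 mm behind.
- hanger3_rivet (a point): Middle of that hanger's white rivet head (19 mm across), on its top face, 14 mm above the strap's underside. The orange centre pin (9 mm across) stands 6 mm above this face until set; same axes as the tab.
- hanger3_pin (a joint): How far that pin is pushed in: 0 proud, 0.006 m flush. It resists with a peak of about 10 N after 1 to 1.5 mm, then gives beyond 3 mm; let go before that it may spring back. Once home it stays.

How it is judged:
At the end, for the whole second after the job is handed in: Every hanger present has its pin pushed in at least 5 of 6 mm, and lies upright (within 0.12 rad) on the tray floor with tab and rivet inside the walls; the press handles are open again (below 0.03 rad) (value of joint each of hanger1_pin, hanger2_pin, hanger3_pin above 0.005 m and x of hanger1_tab in the frame of tray_in between -0.085 and 0.085 m and y of hanger1_tab in the frame of tray_in between -0.075 and 0.075 m and x of hanger1_rivet in the frame of tray_in between -0.085 and 0.085 m and y of hanger1_rivet in the frame of tray_in between -0.075 and 0.075 m and z of hanger1_tab in the frame of tray_in between 0.032 and 0.044 m and angle between each of hanger1_tab, hanger2_tab, hanger3_tab's own z axis and vertical below 0.12 rad and x of hanger2_tab in the frame of tray_in between -0.085 and 0.085 m and y of hanger2_tab in the frame of tray_in between -0.075 and 0.075 m and x of hanger2_rivet in the frame of tray_in between -0.085 and 0.085 m and y of hanger2_rivet in the frame of tray_in between -0.075 and 0.075 m and z of hanger2_tab in the frame of tray_in between 0.032 and 0.044 m and x of hanger3_tab in the frame of tray_in between -0.085 and 0.085 m and y of hanger3_tab in the frame of tray_in between -0.075 and 0.075 m and x of hanger3_rivet in the frame of tray_in between -0.085 and 0.085 m and y of hanger3_rivet in the frame of tray_in between -0.075 and 0.075 m and z of hanger3_tab in the frame of tray_in between 0.032 and 0.044 m and value of joint press_handle_a below 0.03 rad); the robot touches nothing.
It fails at once if The pin of hanger1 is pushed in elsewhere than under the ram of the press (value of joint hanger1_pin between 0.0025 and 0.0045 m and horizontal distance between hanger1_rivet and press_bed above 0.012 m).
It fails at once if The pin of hanger2 is pushed in elsewhere than under the ram of the press (value of joint hanger2_pin between 0.0025 and 0.0045 m and horizontal distance between hanger2_rivet and press_bed above 0.012 m).
It fails at once if The pin of hanger3 is pushed in elsewhere than under the ram of the press (value of joint hanger3_pin between 0.0025 and 0.0045 m and horizontal distance between hanger3_rivet and press_bed above 0.012 m).
It fails at once if The tape measure, tin or pliers are disturbed (moved over 25 mm) (distance of any of tape_measure, bolt_tin, pliers_red from where it was at the start of the episode above 0.025 m).
Of hanger1, hanger2, hanger3 only 2 to 3 are there at a start; the rules pass over those that are not, and their reading is None.
At some moment in a run one of hanger1, hanger2, hanger3 may be knocked a few centimetres aside while the robot is not near it.
Once in a run the grip may slacken for a moment while it holds something.
It also fails if it takes over 210 s, if anything falls off the work surface, if the arm or the gripper's body presses on something with over 40 N, if the wrist force passes 120 N, or if a joint passes its speed limit or range.

## Working session

There is one attempt and no reset: what is moved stays moved. The work goes in short steps, each a Python script; the robot and the scene stay as the last script left them, time stands still between calls to the robot, and variables do not carry over. Pictures are saved under pics/ and viewed, about 12 in all and at most 16, crops included, and the job is handed in when it is done.

```bash
mkdir -p pics; ls
cat > h.py <<'E'
import numpy as np, cv2
from bench import *
def ray(c,uv):
    K=np.array(c["intrinsics"]);x=(uv[0]-K[0,2])/K[0,0];y=(uv[1]-K[1,2])/K[1,1]
    d=np.array([x,y]);u=d.copy()
    for _ in range(20): u=d/(1+c["k1"]*(u@u))
    R=np.array(c["R"]);t=np.array(c["t"]);return -R.T@t, R.T@np.array([u[0],u[1],1.])
def at_z(c,uv,z):
    o,d=ray(c,uv);return o+d*(z-o[2])/d[2]
def cloud(c):
    K=np.array(c["intrinsics"]);h,w=c["range_z"].shape
    v,u=np.mgrid[:h,:w];d=np.stack([(u-K[0,2])/K[0,0],(v-K[1,2])/K[1,1]],-1);q=d.copy()
    for _ in range(20): q=d/(1+c["k1"]*(q**2).sum(-1,keepdims=True))
    z=c["range_z"][...,None];P=np.concatenate([q*z,z],-1)
    W=(P-np.array(c["t"]))@np.array(c["R"]);W[c["range_z"]<=0]=np.nan;return W
E
python3 - <<'E'
from h import *
for n in("top","side"):
    c=capture(n);cv2.imwrite(f"pics/{n}0.png",c["image"]);W=cloud(c)
    print(n,"cam",ray(c,(320,200))[0].round(3),c["k1"],np.array(c["intrinsics"])[0,0],current_clock())
    for q in["press_bed","press_mouth","press_foot","press_grip","tray_in","tape_measure","bolt_tin","pliers_red","hanger1_tab","hanger1_rivet"]:
        for s in spot_in(n,q)[:5]:
            u=np.round(s["xy"]).astype(int);print(q,round(s["conf"],2),u,W[u[1],u[0]].round(3))
E
```

```text
pics
top cam [ 0.283 -0.159  1.536] -0.027886528549737593 471.14067354100433 0.05
press_bed 0.67 [263 219] [0.465 0.017 0.011]
press_mouth 0.94 [266 216] [0.476 0.008 0.006]
press_foot 0.63 [262 215] [0.473 0.016 0.051]
press_grip 0.57 [266 215] [0.478 0.007 0.018]
tray_in 0.73 [197 197] [0.536 0.238 0.005]
tape_measure 0.78 [260 139] [0.73  0.033 0.03 ]
bolt_tin 0.52 [232 150] [ 0.699  0.131 -0.   ]
pliers_red 0.61 [436 231] [ 0.433 -0.544  0.017]
hanger1_tab 0.66 [353 225] [ 0.45  -0.277  0.006]
hanger1_tab 0.66 [268 213] [0.486 0.002 0.007]
hanger1_rivet 0.9 [356 229] [ 0.436 -0.285  0.016]
side cam [ 0.259 -1.435  0.942] 0.036349134253577234 505.88744293895627 0.6
press_bed 0.94 [276 183] [0.468 0.019 0.054]
press_mouth 0.85 [280 188] [0.485 0.047 0.015]
press_foot 0.71 [281 187] [0.483 0.01  0.041]
press_grip 0.63 [278 183] [0.474 0.012 0.057]
tray_in 0.76 [286 162] [0.543 0.231 0.01 ]
tray_in 0.16 [276 186] [0.467 0.013 0.046]
tape_measure 0.74 [353 181] [ 0.733 -0.005  0.03 ]
bolt_tin 0.62 [334 167] [0.693 0.092 0.04 ]
pliers_red 0.91 [296 314] [ 0.413 -0.535  0.   ]
hanger1_tab 0.6 [294 247] [ 0.462 -0.288  0.016]
hanger1_rivet 0.75 [293 249] [ 0.458 -0.295  0.015]
```

Run:
```python
import cv2
t=cv2.imread("pics/top0.png");cv2.imwrite("pics/t0c.png",cv2.resize(t[100:290,170:470],None,fx=2.66,fy=2.66,interpolation=cv2.INTER_CUBIC))
t=cv2.imread("pics/side0.png");cv2.imwrite("pics/s0c.png",cv2.resize(t[130:340,210:470],None,fx=2.8,fy=2.8,interpolation=cv2.INTER_CUBIC))
```

```text
(no output)
```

View pics/t0c.png

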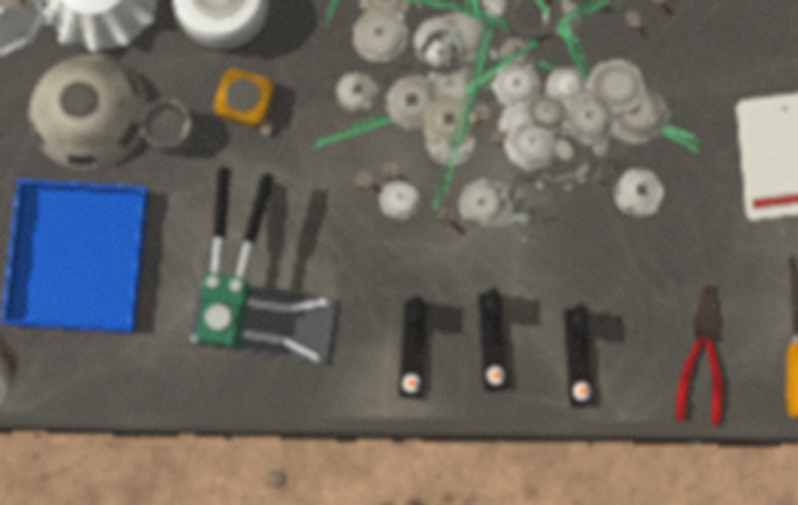

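View pics/s0c.png

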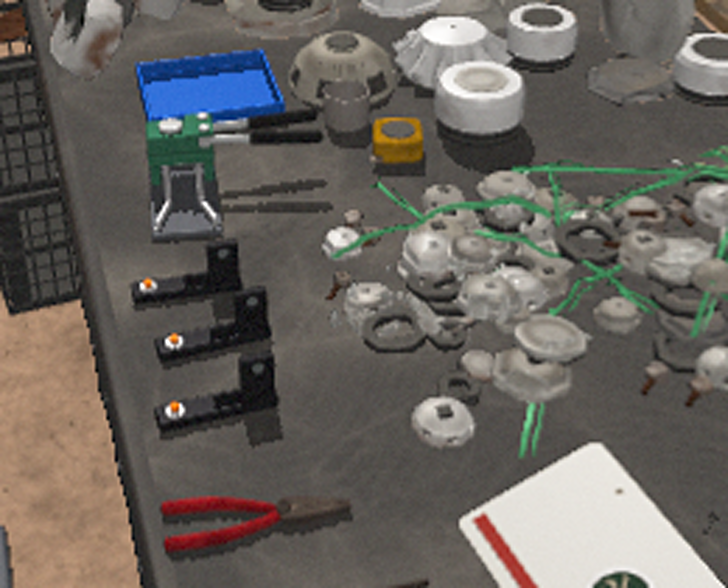

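```bash
cat >> h.py <<'E'
def proj(c,P):
    X=np.asarray(P)@np.array(c["R"]).T+np.array(c["t"]);s=X[...,:2]/X[...,2:];s=s*(1+c["k1"]*(s**2).sum(-1,keepdims=True))
    K=np.array(c["intrinsics"]);return s*[K[0,0],K[1,1]]+[K[0,2],K[1,2]]
def ortho(c,z,x0,x1,y0,y1,s=0.0005):
    # rows: x descending, cols: y descending (as top view)
    xs=np.arange(x1,x0,-s);ys=np.arange(y1,y0,-s);X,Y=np.meshgrid(xs,ys,indexing="ij")
    p=proj(c,np.stack([X,Y,X*0+z],-1)).astype(np.float32)
    return cv2.remap(c["image"],p[...,0],p[...,1],cv2.INTER_CUBIC)
def hangers(verbose=False):
    """list of dicts rivet xy, tab xy per hanger, from top view; whites with orange centre"""
    c=capture("top");im=c["image"].astype(int);W=cloud(c)
    out=[]
    om=((im[...,2]-im[...,0]>60)&(im[...,2]>150)).astype(np.uint8)
    S=silhouettes("top","hanger1_tab")
    for s in S:
        if s["conf"]<0.3: continue
        m=s["region"];ys,xs=np.nonzero(m)
        out.append((s["conf"],m.sum(),s["xy"]))
    return c,W,S
E
python3 - <<'E'
from h import *
I=[]
for n,sgn in(("top",1),("side",1)):
    c=capture(n);im=c["image"].astype(int);W=cloud(c)
    I.append(ortho(c,0.018,0.39,0.53,-0.12,0.12,0.0006))
    for s in silhouettes(n,"hanger1_tab")[:6]:
        m=s["region"];P=W[m];hi=P[(P[:,2]>0.03)&(P[:,2]<.07)]
        print(n,"tabmask",round(s["conf"],2),m.sum(),len(hi),np.nanmedian(hi,0).round(4),hi[:,2].max() if len(hi) else 0)
    hsv=cv2.cvtColor(c["image"],cv2.COLOR_BGR2HSV)
    w=((im.max(-1)>150)).astype(np.uint8)
    k,l,st,ce=cv2.connectedComponentsWithStats(w)
    for i in range(1,k):
        p=at_z(c,ce[i],0.016)
        if st[i,4]<70 and .35<p[0]<.5 and -.5<p[1]<-.1: print(n,"riv",st[i,4],ce[i].round(1),p.round(4))
    o=((im[...,2]-im[...,0]>90)).astype(np.uint8)
    k,l,st,ce=cv2.connectedComponentsWithStats(o)
    for i in range(1,k):
        p=at_z(c,ce[i],0.020)
        if st[i,4]<40 and .35<p[0]<.5 and -.48<p[1]<-.1: print(n,"pin",st[i,4],ce[i].round(1),p.round(4))
    b=((im[...,0]-im[...,2]>70)).astype(np.uint8)
    k,l,st,ce=cv2.connectedComponentsWithStats(b);i=1+st[1:,4].argmax()
    P=W[l==i];print(n,"tray",st[i],np.nanpercentile(P,[2,25,50,75,98],axis=0).round(3))
    P=P[(P[:,2]>0.019)&(P[:,2]<.032)];print(np.nanmin(P,0),np.nanmax(P,0), cv2.minAreaRect(P[:,:2].astype(np.float32)))
cv2.imwrite("pics/o1.png",np.vstack(I))
E
```

```text
top tabmask 0.59 335 81 [0.7026 0.1238 0.0395] 0.053227237377457486
top tabmask 0.55 323 44 [ 0.4796 -0.2774  0.0564] 0.06414196178489777
top riv 28 [355.5 240.5] [ 0.3992 -0.2838  0.016 ]
top riv 28 [323.8 243.6] [ 0.3879 -0.182   0.016 ]
top riv 26 [388.  246.5] [ 0.3812 -0.3882  0.016 ]
top pin 3 [356.3 240.3] [ 0.3994 -0.2862  0.02  ]
top pin 4 [324.5 243.5] [ 0.3879 -0.1841  0.02  ]
top pin 4 [388.5 246.5] [ 0.381  -0.3892  0.02  ]
top tray [ 171  167   54   58 2718] [[ 0.452  0.155 -0.002]
 [ 0.495  0.196  0.003]
 [ 0.54   0.236  0.005]
 [ 0.586  0.277  0.009]
 [ 0.626  0.311  0.027]]
[0.44457421 0.14937604 0.01906597] [0.63039274 0.31486846 0.03176329] ((0.5376322269439697, 0.2322312891483307), (0.1601428985595703, 0.1802693009376526), 87.3412857055664)
side tabmask 0.72 469 106 [ 0.4779 -0.2878  0.0466] 0.06311040885348525
side riv 21 [262.3 231.2] [ 0.3849 -0.1866  0.016 ]
side riv 24 [271.5 251.4] [ 0.395  -0.2907  0.016 ]
side riv 28 [272.  275.9] [ 0.3779 -0.3948  0.016 ]
side pin 7 [262.1 230.4] [ 0.3846 -0.1878  0.02  ]
side pin 9 [271.9 250.3] [ 0.3964 -0.2911  0.02  ]
side pin 10 [271.8 274.5] [ 0.3779 -0.3938  0.02  ]
side tray [ 259  147   53   27 1067] [[0.448 0.145 0.   ]
 [0.496 0.209 0.004]
 [0.543 0.25  0.007]
 [0.586 0.295 0.015]
 [0.622 0.313 0.028]]
[0.44256648 0.14002999 0.01915454] [0.62708855 0.31665908 0.03102192] ((0.5357906222343445, 0.22690805792808533), (0.17348219454288483, 0.1813962459564209), 87.43611907958984)
```

View pics/o1.png

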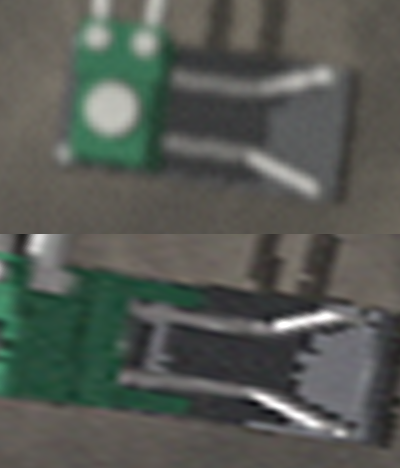

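```bash
cat >> h.py <<'E'
from scipy.spatial.transform import Rotation as Rot
def ori(a):  # tool down, jaws along world angle a
    c,s=np.cos(a),np.sin(a);return Rot.from_matrix(np.array([[c,s,0],[s,-c,0],[0,0,-1.]])).as_quat()
def pins(c,z=0.020,box=(.35,.65,-.5,.4)):
    """orange pin/white rivet blobs -> world xy"""
    im=c["image"].astype(int);o=(im[...,2]-im[...,0]>90).astype(np.uint8);W=cloud(c)
    k,l,st,ce=cv2.connectedComponentsWithStats(o);r=[]
    for i in range(1,k):
        p=at_z(c,ce[i],z);y,x=ce[i].round().astype(int)[::-1]
        if 2<=st[i,4]<40 and box[0]<p[0]<box[1] and box[2]<p[1]<box[3] and c["image"][y-4:y+5,x-4:x+5].min(-1).max()>140: r.append(p[:2])
    return r
def tab_of(W,riv,top=0.058,z0=0.042,z1=0.068):
    P=W.reshape(-1,3);P=P[(P[:,2]>z0)&(P[:,2]<z1)]
    d=np.hypot(*(P[:,:2]-riv).T);P=P[(d>.06)&(d<.108)]
    t=np.median(P[:,:2],0);v=riv-t;return t,np.arctan2(v[1],v[0]),np.hypot(*v),len(P)
E
python3 - <<'E'
from h import *
for n in("top","side"):
    c=capture(n);W=cloud(c)
    for r in pins(c,box=(.35,.5,-.48,-.1)):
        t,a,d,k=tab_of(W,r);print(n,r.round(4),"tab",t.round(4),"head deg",np.degrees(a).round(1),"d",d.round(4),k)
    # walls
    s=.0005;O=ortho(c,.018,.39,.53,-.12,.12,s).min(-1).astype(float)
    for lo,hi in((-.03,.012),(-.075,-.045)):
        L=[]
        for y in np.arange(lo,hi,.003):
            col=cv2.blur(O,(5,3))[:,int((.12-y)/s)];x=.53-s*np.arange(len(col))
            m=(x>.42)&(x<.51);cc=col*m;thr=np.median(col[m])
            xc=.47+.14*(y-.0);e=[]
            for sg in(1,-1):
                k=m&((x-xc)*sg>.006)&((x-xc)*sg<.04);j=np.nonzero(k)[0][cc[k].argmax()]
                w=np.clip(cc[j-6:j+7]-thr,0,None);e.append((w*x[j-6:j+7]).sum()/w.sum())
            L.append([y]+e)
        L=np.array(L);print(n,L.round(4).tolist())
        mid=L[:,1:].mean(1);print("midfit",np.polyfit(L[:,0],mid,1),"w",np.polyfit(L[:,0],L[:,1]-L[:,2],1))
# IK check
q=np.radians
for nm,p,h in(("pick",(.48,-.28,.025),180),("press",(.45,-.1,.03),82),("tray",(.58,.24,.03),180),("grip",(.61,.07,.045),172)):
    for f in(90,-90):
        o=inverse_kinematics(p,ori(q(h+f)));print(nm,f,None if o is None else np.round(o,2))
E
```

```text
top [ 0.3994 -0.2862] tab [ 0.4793 -0.2788] head deg -174.7 d 0.0802 47
top [ 0.3879 -0.1841] tab [ 0.4689 -0.1872] head deg 177.8 d 0.081 41
top [ 0.381  -0.3892] tab [ 0.4622 -0.3833] head deg -175.9 d 0.0814 48
top [[-0.03, 0.477, 0.436], [-0.027, 0.4775, 0.437], [-0.024, 0.4775, 0.438], [-0.021, 0.4775, 0.4385], [-0.018, 0.4785, 0.4385], [-0.015, 0.479, 0.439], [-0.012, 0.4795, 0.44], [-0.009, 0.48, 0.4415], [-0.006, 0.4801, 0.4415], [-0.003, 0.4805, 0.4415], [-0.0, 0.4805, 0.4415], [0.003, 0.4805, 0.4416], [0.006, 0.4815, 0.442], [0.009, 0.4825, 0.4429]]
midfit [0.14632953 0.46123941] w [-0.0339785   0.03912246]
top [[-0.075, 0.485, 0.4375], [-0.072, 0.4846, 0.421], [-0.069, 0.484, 0.4214], [-0.066, 0.4831, 0.4217], [-0.063, 0.4825, 0.422], [-0.06, 0.482, 0.4223], [-0.057, 0.4811, 0.4227], [-0.054, 0.4805, 0.4249], [-0.051, 0.48, 0.426], [-0.048, 0.4795, 0.4275]]
midfit [-0.13990993  0.4448574 ] w [-0.1446798   0.04862238]
side [ 0.3846 -0.1878] tab [ 0.468  -0.1947] head deg 175.3 d 0.0837 67
side [ 0.3965 -0.2901] tab [ 0.4771 -0.2866] head deg -177.5 d 0.0807 77
side [ 0.3781
[... 469 characters left out ...]
728244]
side [[-0.075, 0.4809, 0.4312], [-0.072, 0.48, 0.4314], [-0.069, 0.4794, 0.4318], [-0.066, 0.479, 0.4212], [-0.063, 0.4783, 0.4215], [-0.06, 0.4776, 0.4219], [-0.057, 0.477, 0.4224], [-0.054, 0.4761, 0.4236], [-0.051, 0.4762, 0.4259], [-0.048, 0.4755, 0.427]]
midfit [-0.21373701  0.43874763] w [0.02774504 0.05392137]
pick 90 [-0.65  0.55  1.79 -0.    0.8   0.92]
pick -90 [-0.65  0.55  1.79 -0.    0.8  -2.22]
press 90 [-0.37  0.45  2.   -0.    0.69  2.91]
press -90 [-0.37  0.45  2.   -0.    0.69 -0.23]
tray 90 [ 0.28  0.61  1.62 -0.    0.91  1.85]
tray -90 [ 0.28  0.61  1.62 -0.    0.91 -1.29]
grip 90 [ 0.    0.58  1.65 -0.    0.92  1.71]
grip -90 [ 0.    0.58  1.65 -0.    0.92 -1.43]
```

```bash
cat >> h.py <<'E'
D=np.radians
HP=D(81.9)                      # press heading
UX=np.array([np.cos(HP),np.sin(HP)]);UY=np.array([-UX[1],UX[0]])
RAM=np.array([.4665,.042])      # estimate, world (refined by contact)
def pp(s,l=0.): return RAM+UX*s+UY*l   # press coords -> world xy
def O(h): return ori(h-np.pi/2)
def pick(t,h,z=.019,op=.06,lift=.03):
    move_gripper(op)
    p=current_position()
    move_ptp([*t,.11],O(h));servo_line([*t,z],O(h),rate=.12,contact_N=8)
    move_gripper(0.0);print("gap",round(current_finger_gap(),4),"t",current_clock())
    servo_line([*t,z+lift],rate=.15)
E
python3 - <<'E'
from h import *
pick(np.array([.4685,-.191]),D(176.5))
print(current_position(),current_force(),current_finger_gap())
p=pp(-.215);servo_line([*p,.019+.03],O(HP),rate=.1)
print(current_position(),current_finger_gap(),current_clock())
c=capture("top");W=cloud(c);b=(.35,.6,-.25,.1)
t,s=pins(c,.020+.03,b),None
cv2.imwrite("pics/t1.png",cv2.resize(c["image"][150:270,230:390],None,fx=5,fy=5,interpolation=cv2.INTER_CUBIC))
c2=capture("side");print("top",t,"side",pins(c2,.05,b))
cv2.imwrite("pics/s1.png",cv2.resize(c2["image"][130:290,220:420],None,fx=3.5,fy=3.5,interpolation=cv2.INTER_CUBIC))
P=W.reshape(-1,3);P=P[(P[:,2]>.045)&(P[:,2]<.08)&(P[:,0]>.58)&(P[:,0]<.65)&(abs(P[:,1])<.1)];print("handles",len(P),np.percentile(P,[3,25,50,75,97],axis=0).round(3))
print("expected pin",p+UX*.084)
E
```

```text
gap 0.0121 t 6.7083
[ 0.46903438 -0.19135978  0.04919492] [-0.50168308  0.22886016 -2.12051189] 0.011905384552324757
[ 0.43613225 -0.17083881  0.04879003] 0.012020074530571485 8.8583
top [array([ 0.45055085, -0.08570998])] side [array([ 0.4469922 , -0.09387361])]
handles 174 [[ 0.581 -0.01   0.06 ]
 [ 0.593 -0.001  0.065]
 [ 0.607  0.041  0.067]
 [ 0.621  0.047  0.07 ]
 [ 0.634  0.055  0.075]]
expected pin [ 0.44804194 -0.0876931 ]
```

View pics/s1.png

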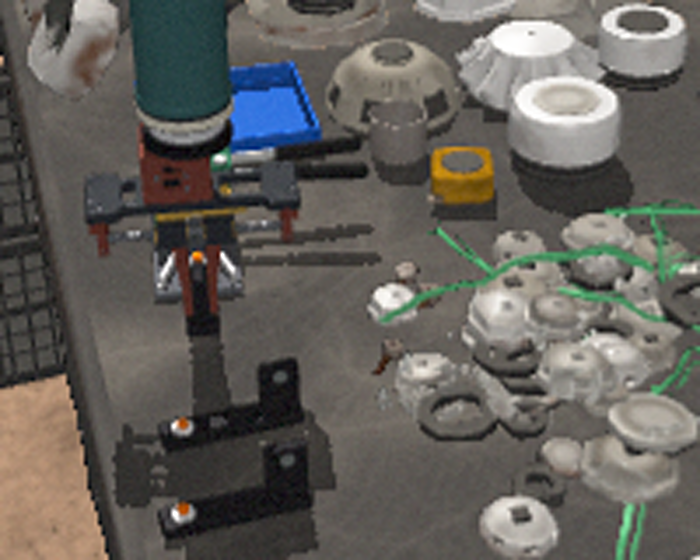

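View pics/t1.png

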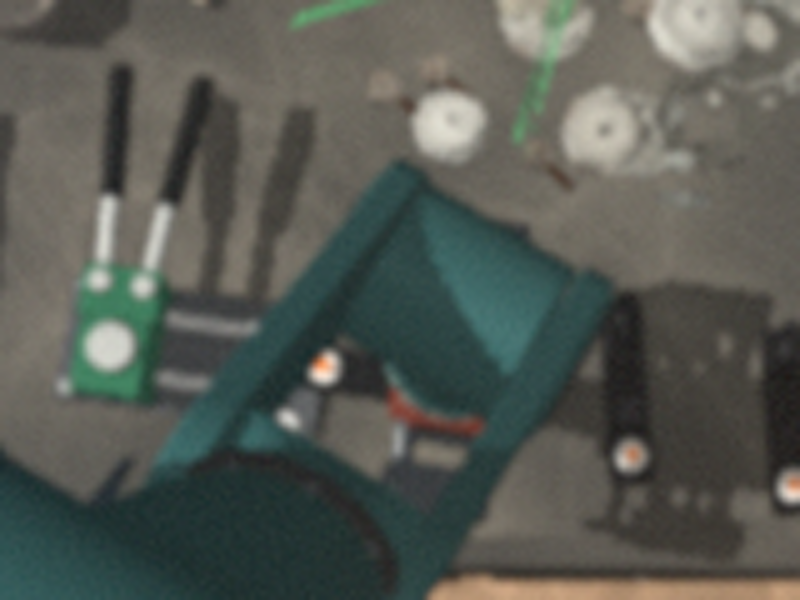

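```bash
sed -i 's/^RAM=.*/RAM=np.array([.4651,.042])/' h.py
python3 - <<'E'
from h import *
p=pp(-.215);f=lambda:print(current_position().round(4) if hasattr(current_position(),'round') else current_position(),np.round(current_force(),1),round(current_finger_gap(),4),round(current_clock(),1))
servo_line([*p,.0278],O(HP),rate=.06,contact_N=6);f()
for s in(-.19,-.16,-.13,-.105):
    r=servo_line([*pp(s),.0278],O(HP),rate=.05,contact_N=12);f()
    if r: print("contact");break
E
```

```text
[ 0.4345 -0.1709  0.0263] [-0.4 -0.1  4.8] 0.0121 9.4
[ 0.4383 -0.1458  0.0277] [-0.2 -0.3 -2.5] 0.0121 10.0
[ 0.4426 -0.1163  0.0278] [ 0.5  0.9 -1.1] 0.0123 10.8
[ 0.4466 -0.0863  0.0278] [ 0.1  1.2 -1.4] 0.0115 11.5
[ 0.4502 -0.0614  0.0277] [ 0.2  1.7 -0.8] 0.0117 12.2
```

```bash
cat >> h.py <<'E'
def f(*a):print(*a,np.round(current_position(),4),"F",np.round(current_force(),1),"gap",round(current_finger_gap(),4),"t",round(current_clock(),1))
E
python3 - <<'E'
from h import *
print(servo_line([*pp(-.07),.0278],O(HP),rate=.03,contact_N=6));f()
d=np.array(current_position()[:2])-RAM;print("s,l",d@UX,d@UY)
c=capture("side");cv2.imwrite("pics/s2.png",cv2.resize(c["image"][150:250,230:330],None,fx=5,fy=5,interpolation=cv2.INTER_CUBIC))
E
```

```text
True
[ 0.4537 -0.0401  0.0279] F [ 0.1 -3.4  2.6] gap 0.0116 t 13.0
s,l -0.08286677159567506 -0.00024166891164309912
```

View pics/s2.png

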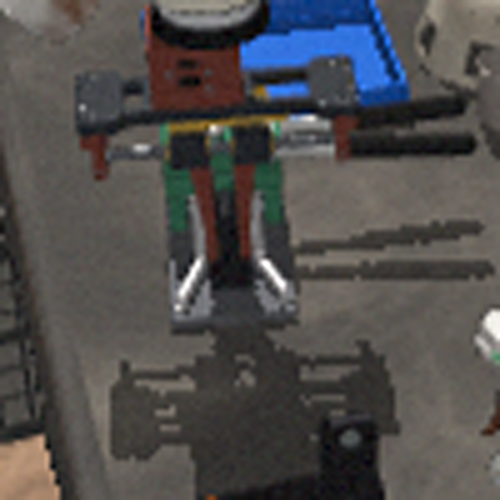

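```bash
cat >> h.py <<'E'
def squeeze():
    s0=np.array(current_position())
    move_gripper(.035);servo_line([s0[0],s0[1],.125],rate=.25)
    move_gripper(.088);g=pp(0,-.145)
    move_ptp([*g,.125],O(HP+np.pi/2));print("hit" if servo_line([*g,.043],rate=.12,contact_N=5) else "down");f()
    move_gripper(.02);sleep(.3);f("closed")
    c=capture("top");
    move_gripper(.088);f("open")
    servo_line([*g,.125],rate=.25);return c
E
python3 - <<'E'
from h import *
c=squeeze();d=capture("side")
cv2.imwrite("pics/s3.png",np.hstack([cv2.resize(d["image"][150:250,230:310],None,fx=5,fy=5,interpolation=cv2.INTER_CUBIC),cv2.resize(c["image"][150:250,220:300],None,fx=5,fy=5,interpolation=cv2.INTER_CUBIC)]))
E
```

```text
down
[0.6091 0.0215 0.0435] F [0.3 0.3 1. ] gap 0.0877 t 17.2
closed [0.6105 0.0211 0.0436] F [ 4.5 -3.   1.2] gap 0.0347 t 18.3
open [0.6085 0.0216 0.0429] F [-0.2 -0.5 -0.1] gap 0.0878 t 19.3
```

View pics/s3.png

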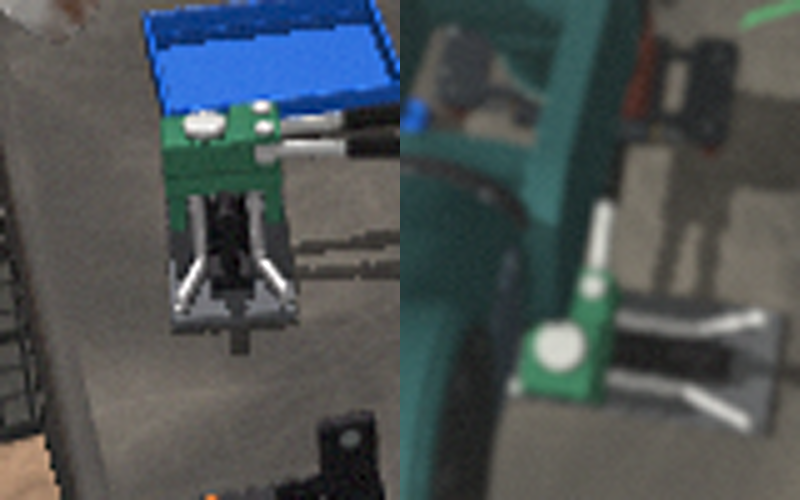

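```bash
cat >> h.py <<'E'
TR=np.array([.536,.229]);HT=D(177.3);TU=np.array([np.cos(HT),np.sin(HT)]);TN=np.array([np.cos(D(87.3)),np.sin(D(87.3))])
def extract(tab):
    tab=np.array(tab);move_gripper(.04);move_ptp([*tab,.11],O(HP));servo_line([*tab,.028],O(HP),rate=.12,contact_N=8)
    move_gripper(0.);f("grip")
    q=tab-UX*.135;servo_line([*q,.0285],O(HP),rate=.12);f("out")
    servo_line([*q,.13],rate=.15);f("up")
def to_tray(k):
    t=TR-TU*.042+TN*k;move_ptp([*t,.13],O(HT));f("over tray");return t
def put(t):
    servo_line([*t,.04],O(HT),rate=.12,contact_N=8);print(servo_line([*t,.018],O(HT),rate=.03,contact_N=4));f("down")
    move_gripper(.024);servo_line([*t,.13],rate=.2);f("placed")
E
python3 - <<'E'
from h import *
extract([.4537,-.0401])
c=capture("side");cv2.imwrite("pics/s4.png",c["image"])
to_tray(.043)
c=capture("side");cv2.imwrite("pics/s5.png",np.hstack([cv2.resize(a[130:270,240:350],None,fx=3.6,fy=3.6,interpolation=cv2.INTER_CUBIC) for a in(cv2.imread("pics/s4.png"),c["image"])]))
E
```

```text
grip [ 0.4539 -0.0401  0.0283] F [-1.6 -0.1  5.7] gap 0.012 t 23.4
out [ 0.4345 -0.1731  0.0284] F [-0.6 -0.8 -2.5] gap 0.0118 t 24.7
up [ 0.4341 -0.1733  0.1294] F [ 0.9 -0.1 -2.3] gap 0.0116 t 25.5
over tray [0.5801 0.2687 0.1299] F [-0.4  0.8 -2.2] gap 0.0117 t 27.2
```

View pics/s5.png

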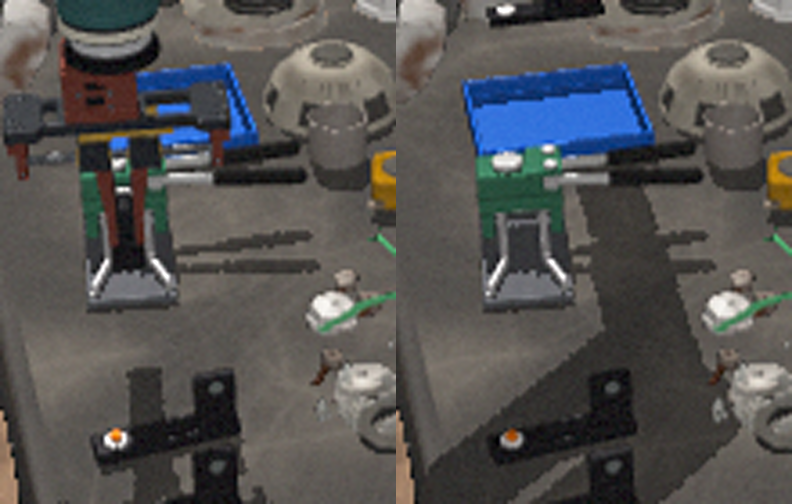

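```bash
cat >> h.py <<'E'
def locate():
    out={}
    for n in("top","side"):
        c=capture(n);W=cloud(c)
        for r in pins(c,box=(.33,.6,-.48,-.1)):
            t,a,d,k=tab_of(W,r);print(n,r.round(4),"tab",t.round(4),"deg",np.degrees(a).round(1),"d",d.round(4),k)
    return c
E
python3 - <<'E'
from h import *
put(TR-TU*.042+TN*.043)
move_ptp([.50,-.05,.2],O(HP))
c=locate();cv2.imwrite("pics/s6.png",cv2.resize(c["image"][130:290,240:420],None,fx=4,fy=3.5,interpolation=cv2.INTER_CUBIC))
E
```

```text
True
down [0.5801 0.27   0.025 ] F [-0.1 -0.7  3.4] gap 0.0118 t 28.7
placed [0.5793 0.2698 0.1294] F [ 0.3  0.7 -0.1] gap 0.0234 t 29.8
top [ 0.3778 -0.3859] tab [ 0.459  -0.3734] deg -171.3 d 0.0822 46
side [ 0.3957 -0.292 ] tab [ 0.4703 -0.2894] deg -178.0 d 0.0746 109
side [ 0.376 -0.392] tab [ 0.4584 -0.3831] deg -173.9 d 0.0828 92
```

View pics/s6.png

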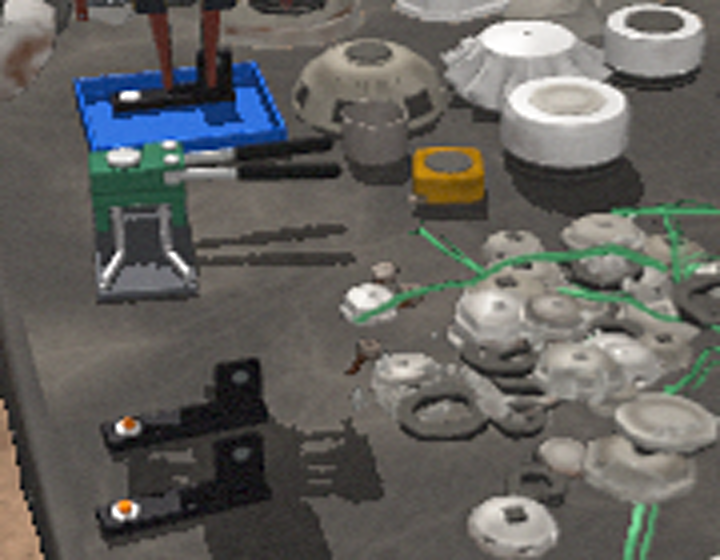

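```bash
cat >> h.py <<'E'
def insert():
    servo_line([*pp(-.215),.05],O(HP),rate=.12);f("pre")
    c=capture("top");c2=capture("side");b=(.35,.6,-.2,.1)
    for n,cc,x0 in(("top",c,.4612),("side",c2,.459)):
        for r in pins(cc,.051,b): print(n,"pin",r.round(4),"x off channel",(r[0]-x0-.143*r[1]).round(4))
    cv2.imwrite("pics/ins.png",cv2.resize(c2["image"][150:250,230:330],None,fx=4,fy=4,interpolation=cv2.INTER_CUBIC))
def slide():
    servo_line([*pp(-.215),.0278],O(HP),rate=.06,contact_N=6);f()
    r=servo_line([*pp(-.1),.0278],O(HP),rate=.07,contact_N=10);f(r)
    if r: return
    r=servo_line([*pp(-.07),.0278],O(HP),rate=.03,contact_N=6);f("stop",r)
    d=np.array(current_position()[:2])-RAM;print("s,l",d@UX,d@UY);return np.array(current_position()[:2])
E
python3 - <<'E'
from h import *
pick(np.array([.478,-.283]),D(184));insert()
E
```

```text
gap 0.0119 t 35.5583
pre [ 0.4348 -0.171   0.0498] F [-0.2 -0.4 -1.4] gap 0.012 t 37.8
top pin [ 0.4497 -0.089 ] x off channel 0.0013
side pin [ 0.4455 -0.0955] x off channel 0.0001
```

Run:
```python
from h import *
t=slide()
if t is not None:
    np.save("tab.npy",t);squeeze();extract(t)
    c=capture("side");T=to_tray(0.);d=capture("side")
    cv2.imwrite("pics/s7.png",np.hstack([cv2.resize(a[130:270,240:350],None,fx=3.6,fy=3.6,interpolation=cv2.INTER_CUBIC) for a in(c["image"],d["image"])]))
    print([s["conf"] for s in spot_in("side","hanger1_rivet")])
```

```text
[ 0.4346 -0.1709  0.0263] F [-0.4 -0.3  4.7] gap 0.0117 t 38.4
False [ 0.4511 -0.0573  0.0278] F [ 0.1 -0.5 -2.8] gap 0.012 t 40.2
stop True [ 0.4537 -0.0389  0.0277] F [ 0.2 -2.1 -1.5] gap 0.0117 t 40.8
s,l -0.08166532776690988 -0.0001500769227163384
down
[0.6092 0.0215 0.0435] F [-0.5  0.   0.7] gap 0.0878 t 45.0
closed [0.6105 0.0211 0.0436] F [ 4.6 -2.7  1.9] gap 0.035 t 46.2
open [0.6085 0.0217 0.0429] F [ 1.  -0.6  0.3] gap 0.0874 t 47.2
grip [ 0.4539 -0.0389  0.0283] F [-0.8 -0.7  5.5] gap 0.0116 t 51.2
out [ 0.4345 -0.1719  0.0284] F [ 0.7  0.1 -2.6] gap 0.012 t 52.5
up [ 0.4341 -0.172   0.1294] F [ 0.6  0.3 -3.2] gap 0.0123 t 53.3
over tray [0.5779 0.2258 0.1297] F [ 0.4  0.3 -2.1] gap 0.0116 t 54.9
[0.69]
```

View pics/s7.png

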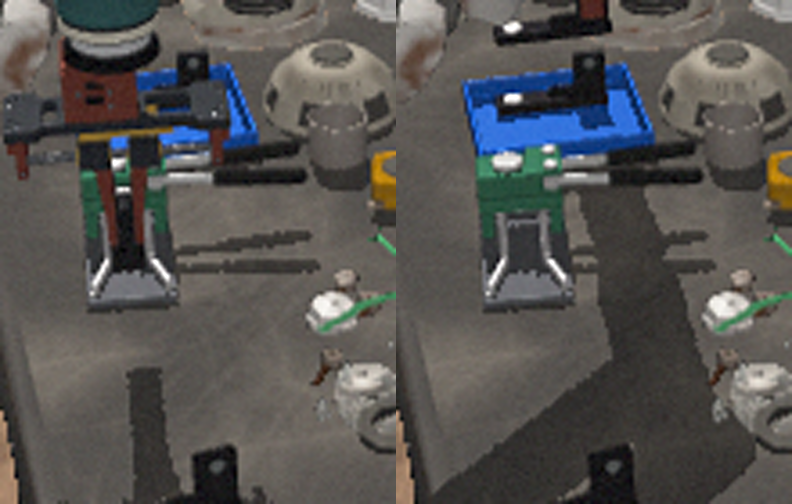

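Both set hangers show white, pin-flush rivets and the second hangs level over the tray, so I place it and move on to the third.

Run:
```python
from h import *
put(TR-TU*.042)
locate()
```

```text
True
down [0.5782 0.2271 0.025 ] F [ 0.3 -0.4  3. ] gap 0.0117 t 56.4
placed [0.5773 0.2269 0.1294] F [-0.4 -0.  -1. ] gap 0.0239 t 57.5
side [ 0.3756 -0.3924] tab [ 0.4581 -0.3827] deg -173.3 d 0.083 88
```

Run:
```python
from h import *
pick(np.array([.4585,-.378]),D(187.5));insert()
```

```text
gap 0.0119 t 62.2833
pre [ 0.4348 -0.1711  0.0499] F [-0.3 -0.6 -2.3] gap 0.012 t 64.6
top pin [ 0.45   -0.0864] x off channel 0.0011
side pin [ 0.4455 -0.0937] x off channel -0.0001
```

Run:
```python
from h import *
t=slide()
if t is not None:
    np.save("tab.npy",t);squeeze();extract(t)
    T=to_tray(-.043);d=capture("side")
    cv2.imwrite("pics/s8.png",cv2.resize(d["image"][110:210,240:350],None,fx=5,fy=5,interpolation=cv2.INTER_CUBIC))
```

```text
[ 0.4345 -0.1709  0.0263] F [-0.2 -0.6  4.3] gap 0.0122 t 65.2
False [ 0.4511 -0.0573  0.0278] F [ 0.8 -0.5 -2.2] gap 0.012 t 67.0
stop True [ 0.4536 -0.0403  0.0278] F [-0.2 -3.4 -0.8] gap 0.0116 t 67.6
s,l -0.0831497310587147 -0.00019663138633364548
down
[0.6092 0.0215 0.0435] F [-0.1 -0.2  0.4] gap 0.0881 t 71.8
closed [0.6105 0.0211 0.0436] F [ 3.8 -3.8  1.2] gap 0.0342 t 72.9
open [0.6084 0.0217 0.0429] F [ 0.1 -0.8  0. ] gap 0.088 t 73.9
grip [ 0.4537 -0.0404  0.0283] F [-0.1 -0.5  6.5] gap 0.0117 t 77.9
out [ 0.4344 -0.1734  0.0284] F [ 1.2  0.3 -2.3] gap 0.0123 t 79.2
up [ 0.434  -0.1735  0.1295] F [-0.6 -0.6 -1.8] gap 0.0117 t 80.0
over tray [0.5757 0.183  0.1296] F [ 0.8 -0.7 -2. ] gap 0.0118 t 81.5
```

View pics/s8.png

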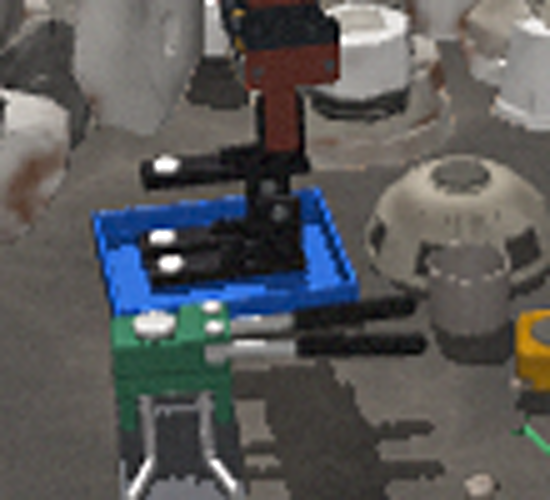

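Run:
```python
from h import *
put(TR-TU*.042-TN*.043)
move_ptp([.5,-.2,.25],O(HP));sleep(.5)
c=capture("top");d=capture("side")
cv2.imwrite("pics/f.png",np.hstack([cv2.resize(c["image"][150:250,150:280],(520,400),interpolation=cv2.INTER_CUBIC),cv2.resize(d["image"][140:200,250:310],(280,400),interpolation=cv2.INTER_CUBIC)]))
W=cloud(c);im=c["image"]
k,l,st,ce=cv2.connectedComponentsWithStats((im.min(-1)>140).astype(np.uint8))
for i in range(1,k):
    p=at_z(c,ce[i],.019)[:2]
    if .44<p[0]<.63 and .15<p[1]<.31:
        e=p-np.array([.5376,.2322]);t,a,dd,n=tab_of(W,p,z0=.05,z1=.075);g=t-np.array([.5376,.2322]);print("rivet tray xy",(e@-TU).round(4),(e@TN).round(4),"tab",(g@-TU).round(4),(g@TN).round(4),st[i,4])
P=W.reshape(-1,3);P=P[(P[:,2]>.045)&(P[:,2]<.08)&(P[:,0]>.58)&(P[:,0]<.65)&(abs(P[:,1])<.1)];print("handles",np.percentile(P,[3,50,97],axis=0).round(3))
f()
```

```text
True
down [0.5762 0.1841 0.025 ] F [0.3 0.5 2.9] gap 0.0121 t 82.9
placed [0.5753 0.1839 0.1294] F [ 0.5 -0.6  1.2] gap 0.0236 t 84.0
rivet tray xy -0.0394 0.0412 tab 0.0355 0.0347 37
rivet tray xy -0.0381 -0.0015 tab 0.0403 0.0004 34
rivet tray xy -0.0399 -0.0443 tab 0.0398 -0.0075 34
handles [[ 0.581 -0.01   0.059]
 [ 0.606  0.041  0.068]
 [ 0.635  0.054  0.075]]
[ 0.5001 -0.1999  0.25  ] F [-0.1 -0.   0.2] gap 0.024 t 86.2
```

View pics/f.png

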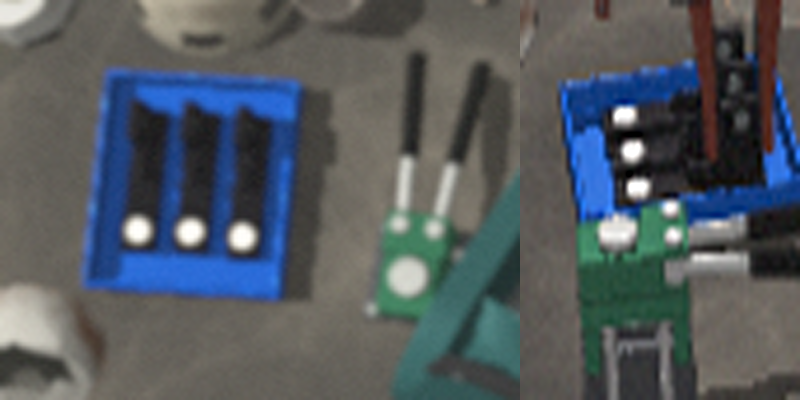

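```bash
python3 -c "
from bench import *
close_job()"
```

```text
the job is handed in; nothing more can be done
```

All three hangers have been riveted and laid flat in the blue tray, tabs up. I handed the job in at about 86 s of the 210 s allowed; no verdict was reported.

- **Pressing:** Each hanger slid in without side force until it met the end stop. Each squeeze closed the handles fully, to 34–35 mm against a nominal 35 mm. In the last pictures all three rivets show white with no orange pin standing.
- **Placing:** The last top view puts every rivet and tab inside the walls, in three rows about 43 mm apart, parallel to the tray's long side. Two tab positions (the rows nearest either side wall) came out 6 mm and 37 mm sideways of their rivets. I put this down to the measurement mixing in neighbouring tabs, because the picture shows those straps straight and parallel. I did not measure tilt or height, but the hangers look level.
- **Press and robot:** The handles measured open again, the same as at the start, and the robot was clear of everything.
- **Disturbances:** The third hanger was found shifted by about 1 cm before its pick-up and was located again. I saw no slip of the grip.
- **Bystanders:** I made no contact with the tape measure, tin or pliers, but I did not measure their positions again at the end.
- **Cameras:** The two cameras disagreed by about 3–5 mm. I averaged them for picking up, and checked alignment with the channel within each camera's own picture.

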